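# Brush out the jars, level the stage, load it

### The job

Brush out every jar standing on the bench - yellow first, then blue, then red, so that nothing is carried over; one of them may be missing - each time running the brush down to the floor of the jar and back up towards its mouth twice, then stand the brush back in its pot. After that, level the empty stage plate by turning its two black foot screws until the bubble of each of its two vials stands between the two black marks, and only then stand all the jars upright on the plate, with both bubbles still between their marks at the end. Leave the flask, the phone and the marker where they are.

Things in the scene. Friction and masses are not known exactly. Their poses are not given: they have to be found in the camera images.
- jar_yellow: Yellow (blank) jar: open clear glass cylinder with a solid yellow foot, 52 mm outside diameter, 85 mm tall, wall 3.5 mm (bore 45 mm), inner floor 12 mm above its underside, about 0.15 kg. Origin at the centre of its underside, z along its axis. Stands on the bench at the start; may be absent.
- jar_blue: Blue (standard) jar: open clear glass cylinder with a solid blue foot, 52 mm outside diameter, 85 mm tall, wall 3.5 mm (bore 45 mm), inner floor 12 mm above its underside, about 0.15 kg. Origin at the centre of its underside, z along its axis. Stands on the bench at the start; may be absent.
- jar_red: Red (sample) jar: open clear glass cylinder with a solid red foot, 52 mm outside diameter, 85 mm tall, wall 3.5 mm (bore 45 mm), inner floor 12 mm above its underside, about 0.15 kg. Origin at the centre of its underside, z along its axis. Stands on the bench at the start; may be absent.
- brush: Rigid jar brush, 190 mm long, 70 g, standing head down: blue cylindrical head 24 mm wide, 62 mm long, flat end; thin steel stem; orange round handle 16 mm wide, 110 to 190 mm above the flat end. Origin at the centre of the flat end, z along the brush to the handle. 10 mm to spare all round in a jar.
- brush_handle (a point): Point on the brush's axis in its handle, 150 mm above the flat end: where to grip it.
- pot: White ceramic pot the brush stands in, fixed to the bench, 90 mm tall, up to 62 mm wide, bore 32 mm wide, flared to 46 mm at the mouth, inner floor 6 mm above the bench. Origin at the centre of its underside, z up.
- plate_top (a point): Centre of the top face of the stage's aluminium plate, 200 mm along its x, 330 mm along its y, about 40 mm above the bench, z normal to it; the stage is fixed to the bench. Etched circles at y = -80, -15, +50 mm, x = +20 mm, are handy places for jars. The plate rests on a fixed ball under its centre and on the two foot screws.
- screw_a_grip (a point): Mid-height of the head of foot screw A, on its vertical axis: black knurled round head, 34 mm wide, 28 mm tall (56 to 84 mm above the bench, fixed height; plate beneath at 34 to 46 mm). At (0, -140) mm on the plate. Clockwise from above raises the plate here; the bubble of vial A runs to plate -y, 6 mm per rad; and back. Friction 0.06 N m; stays as left; stops far off. Regrip after 1.5 rad.
- screw_b_grip (a point): Mid-height of the head of foot screw B, on its vertical axis: black knurled round head, 34 mm wide, 28 mm tall (56 to 84 mm above the bench, fixed height; plate beneath at 34 to 46 mm). At (-85, 0) mm on the plate. Clockwise from above raises the plate here; the bubble of vial B runs to plate -x, 6 mm per rad; and back. Friction 0.06 N m; stays as left; stops far off. Regrip after 1.5 rad.
- vial_a (a point): Middle of tubular bubble vial A, on the plate at (0, +128) mm, lying along the plate's y: green tube on a black block 74x18 mm, top 15 mm above the plate, two black marks 17 mm apart round its middle. Axes as the plate's.
- vial_b (a point): Middle of tubular bubble vial B, on the plate at (+55, +128) mm, lying along the plate's x; otherwise like vial A. Axes as the plate's.
- bubble_a_mid (a point): Middle of the white bubble of vial A, about 15 mm long. It runs along the plate's y to the higher side; when the plate is level that way it coincides with vial_a. It stands between the marks within 3.5 mm of the middle. Only screw A moves it.
- bubble_b_mid (a point): Middle of the white bubble of vial B, about 15 mm long. It runs along the plate's x to the higher side; when the plate is level that way it coincides with vial_b. It stands between the marks within 3.5 mm of the middle. Only screw B moves it.
- flask: Small stoppered conical flask, 68 mm wide, 137 mm tall, at the right of the work; bystander, leave it. Origin at its underside.
- phone: Phone in a dark case, 160x83x16 mm, lying at the left; bystander, leave it. Origin at its underside.
- marker: Black and white marker pen, 130x14x16 mm, lying behind the work; bystander, leave it. Origin at its underside.
There are look-alikes about, which are no part of the job. Leave any green look-alike of the jar_blue alone.

How it is judged:
By the outcome, as a careful person would: the job done as asked, in the order asked, and still so for the second after the job is handed in, with the robot touching nothing.
Of jar_yellow, jar_blue, jar_red only 2 to 3 are there at a start; the rules pass over those that are not, and their reading is None.
At some moment in a run one of jar_yellow, jar_blue, jar_red may be knocked a few centimetres aside while the robot is not near it.
It also fails if it takes over 210 s, if anything falls off the work surface, if the arm or the gripper's body presses on something with over 40 N, if the wrist force passes 120 N, or if a joint passes its speed limit or range.

### The arm

A 7-joint arm with a two-finger parallel gripper is mounted at the origin on a cart in front of the work surface, level with it; the furniture and walls round the work are solid. World frame = base frame: x ahead of the robot, y to its left, z up, the work surface at z = 0. Lengths are in m, angles in rad, forces in N, time in s.
With the tool pointing down it reaches from about 0.425 to 0.95 m from the base axis. Payload 4.7 kg.
Tool frame: the origin (TCP) lies at the very end of the fingers, on their centre line; the grasp point (between the pads) lies 19 mm behind it; z points along the fingers, y is the line along which they close (so a half turn about z gives the same grasp; the last joint's range is limited). The gripper opens to 87 mm and grips with 3 to 60 N. Pads are 19 mm wide; open, the fingers measure 117 mm over their backs; the gripper's body (75 mm by 190 mm) begins 51 mm behind the grasp point.
Start: joints at [-1.278, 0.469, -0.049, 1.532, 0.024, 1.141, -0.082], TCP at [0.213, 0.64, 0.223] pointing down, gripper open.
Joint ranges: [-2.59, 2.59], [-0.33, 1.99], [-1.39, 1.29], [0.1, 2.45], [-1.04, 4.18], [0.21, 1.99], [-2.66, 2.66]. Speed limits (rad/s): [2.57, 2.57, 3.14, 3.14, 3.14, 3.14, 3.14].

### API

Orientations are given as [roll, pitch, yaw] about the fixed x, y, z axes, in that order (R = Rz(yaw) Ry(pitch) Rx(roll)).
In Python, from workcell import ctrl gives the robot as it stands.
- The arm moves only by the tool servo_tool, never from a script. Its argument "moves" is a list that holds one entry, the list of rows, each a list of 5 numbers: the shift along the tool's x, y, z in units of 40 mm (1.0 is 40 mm), then the turn about the tool's z in degrees, then the finger opening in mm, from 0 to 87. In form: [[[x, y, z, spin, hand], ...]]. A call has 1 to 12 rows; each row shifts and turns the commanded pose from where the row before left it, along the tool's axes as they then stand; what a row does not reach is not made up. A row lasts 1/8 s, in which the tool goes at most 62.5 mm and 10.7 degrees, less where a joint would pass 70% of its speed; a pose out of reach is approached as far as the arm can. A call is refused whole if a number of a shift passes 1 or a number of a turn 10.7, either way. A call with a gripper value outside its range is refused whole. The fingers move at their own pace and stop on an object; "squeeze" is the grip in N (left out, the last holds). Time passes only in rows, so rows that do not move let the fingers close. It gives the time, the measured TCP pose, the force, the opening and the grip force at its end, in the units of the state.
- ctrl.state(): the state, without advancing time (a new reading comes with each control period).
- ctrl.snapshot(name): name is "side" or "top"; returns a dict with "pixels" (400x640x3 uint8, red, green, blue), "vertical_fov" (degrees; the focal length in pixels is half the picture's height over the tangent of half this angle, whatever the lens; pixels are square), "cx", "cy" (the principal point, pixels), "pose" (4x4, takes a point from camera to world coordinates). Camera axes: x right, y down, z forward; pixel columns grow to the right and rows downward; lengths in m; the calibration is good to about 2 mm. A picture is of the moment at which its call begins. There is no depth.
- ctrl.close_job(): hands the job in; it is judged then, once.
Trained networks look in the newest picture that a camera, given by its name, has taken for a name from the list of things; names that differ only in an ending like _2 or _b are one class to them, and where a whole thing is asked for, a point or a joint stands for the part that bears it (a point fixed in the world has none). Each returns a list of dicts, best first, with "confidence" (0 to 1); they miss things now and then, are a little off and sometimes report something else, mostly with a low value. They report only what shows in the picture. A call takes as long as a camera call. They do not tell look-alikes from the thing itself.
- ctrl.silhouettes(name, camera): "region" (400x640 bool, what is visible of it) and "point" ([column, row] in pixels, amid what is visible of it).
- ctrl.pinpoint(name, camera): "point" ([column, row] in pixels: a listed point, or the origin of a listed thing).
The state is a dict: "time_s": time; "joints": joint angles; "qd": joint speeds; "joint_torque": joint torques, N m; "position": TCP position; "eef_rot": TCP orientation; "ft_force": force on the tool from outside, world axes, zero at the start; "torque": the same for the moment, N m; "gripper_width": finger opening in m; "finger_force": force on a finger pad.
Only numpy, scipy, OpenCV 4.12 (cv2) and the standard library are available. Lean on these libraries where they do the work, as an engineer would, in place of code of your own. Each camera call takes 0.05 s, during which the arm holds its last target. There are 200 camera calls.

## Working session

There is one attempt and no reset: what is moved stays moved. The work goes in short steps, Python scripts to look and compute and a tool call to move; the robot and the scene stay as the last step left them, time stands still between calls to the robot, and variables do not carry over. Pictures are saved under pics/ and viewed, at most 14 in all, crops included, and the job is handed in when it is done.

Besides the shell and the picture viewer there is one more tool, called after "Request:" as name([rows], argument=value, ...), one row to a line, values as JSON. servo_tool: Moves the arm, as the interface text tells. Its arguments: {"type":"object","properties":{"moves":{"type":"array"},"squeeze":{"type":"number"}},"required":["moves"]}

```bash
mkdir -p pics; ls; cat > h.py <<'E'
import numpy as np, cv2
from workcell import ctrl
from scipy.spatial.transform import Rotation as R
def snap(c,save=None):
    s=ctrl.snapshot(c)
    if save: cv2.imwrite(f'pics/{save}.png',s['pixels'][:,:,::-1])
    return s
def ray(s,p):
    h=s['pixels'].shape[0]; f=h/2/np.tan(np.radians(s['vertical_fov'])/2)
    d=np.array([(p[0]-s['cx'])/f,(p[1]-s['cy'])/f,1.]); T=np.array(s['pose'])
    return T[:3,3],T[:3,:3]@d
def onz(s,p,z):
    o,d=ray(s,p); return o+d*(z-o[2])/d[2]
def proj(s,P):
    T=np.array(s['pose']); f=200/np.tan(np.radians(s['vertical_fov'])/2)
    q=T[:3,:3].T@(np.array(P)-T[:3,3]); return [round(float(v),1) for v in (s['cx']+f*q[0]/q[2],s['cy']+f*q[1]/q[2])]
def tri(s1,p1,s2,p2):
    (a,d),(b,e)=ray(s1,p1),ray(s2,p2)
    t=np.linalg.lstsq(np.c_[d,-e],b-a,rcond=None)[0]
    return (a+d*t[0]+b+e*t[1])/2, np.linalg.norm(a+d*t[0]-b-e*t[1])
def st():
    s=ctrl.state(); print(s['time_s'],np.round(s['position'],4),np.round(s['eef_rot'],3),s['gripper_width'],s['finger_force'])
    return s
E
python3 - <<'E'
from h import *
s=st()
S={c:snap(c,c+'0') for c in('side','top')}
for c in S: print(c,np.round(S[c]['pose'],3).tolist(),S[c]['vertical_fov'],S[c]['cx'],S[c]['cy'])
Z=dict(jar_yellow=0,jar_blue=0,jar_red=0,pot=0,flask=0,phone=0,marker=0,brush_handle=.156,plate_top=.04,screw_a_grip=.07,screw_b_grip=.07,vial_a=.053,vial_b=.053,bubble_a_mid=.055,bubble_b_mid=.055)
for n,z in Z.items():
  for c in S:
    for d in ctrl.pinpoint(n,c)[:4]:
      if d['confidence']>.2: print(n,c,np.round(d['point'],1),round(d['confidence'],2),np.round(onz(S[c],d['point'],z),3))
E
```

```text
pics
0.0 [0.2133 0.6398 0.2215] [-3.14  0.    2.82] 0.08710469883834987 0.0
side [[0.934, -0.136, 0.331, 0.081], [-0.357, -0.41, 0.839, -1.105], [0.022, -0.902, -0.432, 0.731], [0.0, 0.0, 0.0, 1.0]] 56.05364349971028 319.45021696365166 194.4193489701324
top [[-0.001, -0.999, 0.047, 0.466], [-1.0, 0.0, -0.01, 0.044], [0.01, -0.047, -0.999, 1.539], [0.0, 0.0, 0.0, 1.0]] 55.21692592368868 322.376917626902 197.8489204077827
jar_blue side [347.3 317.9] 0.87 [ 0.439 -0.423 -0.   ]
jar_blue side [360.7 274.4] 0.55 [ 0.558 -0.266  0.   ]
jar_blue top [436.1 221.2] 0.67 [ 0.443 -0.43   0.   ]
jar_blue top [392.1 191.9] 0.61 [ 0.562 -0.253  0.   ]
jar_red side [324.2 275.5] 0.56 [ 0.448 -0.234  0.   ]
jar_red top [384.5 220.4] 0.73 [ 0.447 -0.222  0.   ]
pot side [380.5 299.2] 0.55 [ 0.56  -0.388  0.   ]
pot top [384.5 160.7] 0.55 [ 0.688 -0.224  0.   ]
pot top [420.6 189.2] 0.54 [ 0.573 -0.369  0.   ]
flask side [294.2 216.1] 0.29 [0.474 0.16  0.   ]
flask top [454.1 202.9] 0.76 [ 0.517 -0.504  0.   ]
phone side [255.9 178.8] 0.56 [0.41  0.579 0.   ]
phone top [171.8 223.5] 0.62 [0.435 0.631 
[... 384 characters left out ...]
  0.04 ]
screw_a_grip side [332.4 230.7] 0.68 [ 0.528 -0.1    0.07 ]
screw_a_grip top [356.3 200.6] 0.45 [ 0.524 -0.102  0.07 ]
screw_b_grip side [292.6 213.2] 0.45 [0.437 0.062 0.07 ]
screw_b_grip top [319.6 226.4] 0.37 [0.425 0.04  0.07 ]
vial_a side [316.6 198.6] 0.93 [0.576 0.18  0.053]
vial_a side [301.3 205.4] 0.7 [0.498 0.142 0.053]
vial_a top [286.2 187.3] 0.82 [0.576 0.17  0.053]
vial_a top [284.  200.5] 0.78 [0.525 0.178 0.053]
vial_b side [316.6 198.6] 0.93 [0.576 0.18  0.053]
vial_b side [301.3 205.4] 0.7 [0.498 0.142 0.053]
vial_b top [286.2 187.3] 0.82 [0.576 0.17  0.053]
vial_b top [284.  200.5] 0.78 [0.525 0.178 0.053]
bubble_a_mid top [421.1 188.6] 0.5 [ 0.571 -0.356  0.055]
```

View pics/top0.png

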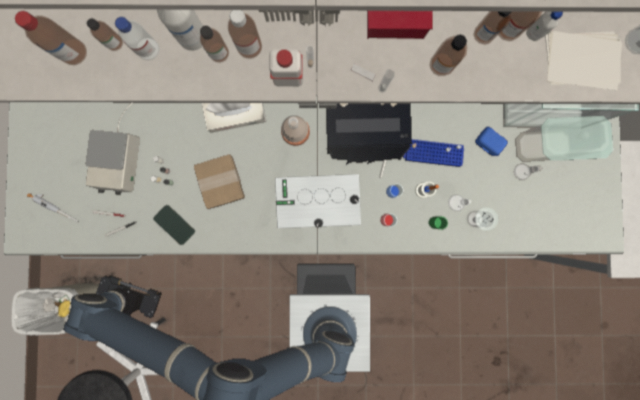

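View pics/side0.png

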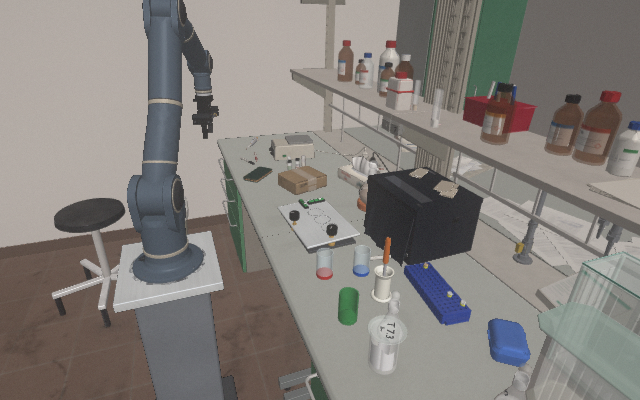

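Top view: red jar at pixel (388,220), blue jar (394,191), pot with brush (427,189), green look-alike (438,223), stage around (318,202), and no yellow jar. The side view agrees: red (324,265), blue (361,262), green (348,305), brush (386,255). I'll refine the positions next.

```bash
python3 - <<'E'
from h import *
S={c:snap(c) for c in('side','top')}
def seg(c,lo,hi,box):
    h=cv2.cvtColor(S[c]['pixels'],cv2.COLOR_RGB2HSV); m=cv2.inRange(h,np.array(lo),np.array(hi)); x0,y0,x1,y1=box
    k=np.zeros_like(m);k[y0:y1,x0:x1]=m[y0:y1,x0:x1]; n,l,stt,ce=cv2.connectedComponentsWithStats(k); i=1+stt[1:,4].argmax(); return ce[i],stt[i]
B=dict(red=((0,90,60),(8,255,255)),blue=((105,90,40),(125,255,255)),orange=((5,130,80),(16,255,255)))
bx=dict(red=((300,240,340,285),(370,205,405,235)),blue=((345,240,375,280),(382,178,405,202)),orange=((376,232,398,285),(415,178,442,200)))
for n in B:
    p=[seg(c,*B[n],bx[n][i]) for i,c in enumerate(('side','top'))]
    X,e=tri(S['side'],p[0][0],S['top'],p[1][0]); print(n,p,np.round(X,4),round(e,4))
for n in ('brush_handle','screw_a_grip','screw_b_grip','plate_top','pot'):
    a=ctrl.pinpoint(n,'side');b=ctrl.pinpoint(n,'top')
    if a and b:
        for q in b[:2]:
            X,e=tri(S['side'],a[0]['point'],S['top'],q['point']);print(n,np.round(X,4),round(e,4))
i=cv2.resize(S['top']['pixels'][165:240,265:455],(760,300),interpolation=cv2.INTER_CUBIC)
j=cv2.resize(S['side']['pixels'][190:265,270:460],(760,300),interpolation=cv2.INTER_CUBIC)
cv2.imwrite('pics/c1.png',np.vstack([i,j])[:,:,::-1])
E
```

```text
red [(array([324.        , 276.74074074]), array([316, 273,  17,   7,  54], dtype=int32)), (array([387.41573034, 219.56179775]), array([382, 215,  11,  11,  89], dtype=int32))] [ 0.4486 -0.2339 -0.0048] 0.0032
blue [(array([360.25925926, 273.68518519]), array([353, 269,  16,   8,  54], dtype=int32)), (array([392.89473684, 190.8       ]), array([387, 186,  12,  10,  95], dtype=int32))] [ 0.5642 -0.2568 -0.0057] 0.0052
orange [(array([386.57462687, 249.95522388]), array([383, 237,   8,  27, 134], dtype=int32)), (array([433.83333333, 186.77777778]), array([430, 185,   8,   4,  18], dtype=int32))] [ 0.5701 -0.3748  0.1577] 0.001
brush_handle [ 0.5599 -0.376   0.1644] 0.0058
screw_a_grip [ 0.5256 -0.1041  0.0783] 0.0068
screw_a_grip [ 0.5814  0.1669 -0.0835] 0.1096
screw_b_grip [0.4228 0.0442 0.0681] 0.011
plate_top [0.5135 0.047  0.0426] 0.0024
pot [ 0.5784 -0.3666 -0.0109] 0.0008
pot [ 0.6949  0.4755 -0.4564] 0.8019
```

View pics/c1.png

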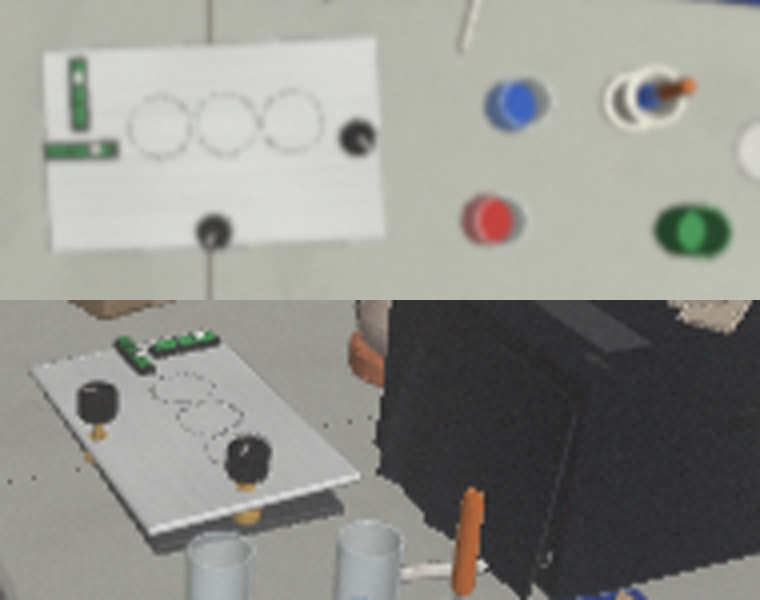

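The crop shows bubble A lying towards plate -y and bubble B towards plate +x. The brush stands upright at about (0.569, -0.375). Next I turn the tool to yaw 0 and approach the brush.

Request:
servo_tool([
  [[0, 0, -0.06, 10.1, 87], [0, 0, -0.06, 10.1, 60], [0, 0, -0.06, 10.1, 60], [0, 0, -0.06, 10.1, 60], [0, 0, -0.06, 10.1, 60], [0, 0, -0.06, 10.1, 60], [0, 0, -0.06, 10.1, 60], [0, 0, -0.06, 10.1, 60], [0, 0, -0.06, 10.1, 60], [0, 0, -0.06, 10.1, 60], [0, 0, 0, 10.1, 60], [0, 0, 0, 10.1, 60]],
])

```text
time_s: 3.7
position: [0.2133, 0.6404, 0.2467]
eef_rot: [-3.141, -0.0, 0.699]
ft_force: [0.4, -0.0, 0.0]
gripper_width: 0.0596
finger_force: 0.0
```

Request:
servo_tool([
  [[0, 0, 0, 10.1, 60], [0, 0, 0, 10.1, 60], [0, 0, 0, 10.1, 60], [0, 0, 0, 10.1, 60], [0.35, 1, 0, 0, 60], [0.35, 1, 0, 0, 60], [0.35, 1, 0, 0, 60], [0.35, 1, 0, 0, 60], [0.35, 1, 0, 0, 60], [0.35, 1, 0, 0, 60], [0.35, 1, 0, 0, 60], [0.35, 1, 0, 0, 60]],
])

```text
time_s: 5.2
position: [0.3256, 0.319, 0.2468]
eef_rot: [-3.141, -0.0, -0.0]
ft_force: [0.8, 0.6, 1.0]
gripper_width: 0.0599
finger_force: 0.0
```

Request:
servo_tool([
  [[0.35, 1, 0, 0, 60], [0.35, 1, 0, 0, 60], [0.35, 1, 0, 0, 60], [0.35, 1, 0, 0, 60], [0.35, 1, 0, 0, 60], [0.35, 1, 0, 0, 60], [0.35, 1, 0, 0, 60], [0.35, 1, 0, 0, 60], [0.35, 1, 0, 0, 60], [0.35, 1, 0, 0, 60], [0.35, 1, 0, 0, 60], [0.35, 1, 0, 0, 60]],
])

```text
time_s: 6.7
position: [0.4936, -0.1608, 0.2464]
eef_rot: [-3.141, 0.0, 0.0]
ft_force: [1.0, 1.0, 0.1]
gripper_width: 0.0598
finger_force: 0.0
```

Request:
servo_tool([
  [[0.31, 0.89, 0, 0, 60], [0.31, 0.89, 0, 0, 60], [0.31, 0.89, 0, 0, 60], [0.31, 0.89, 0, 0, 60], [0.31, 0.89, 0, 0, 60], [0.31, 0.89, 0, 0, 60], [0, 0, 0, 0, 60], [0, 0, 0, 0, 60]],
])

```text
time_s: 7.7
position: [0.5672, -0.3727, 0.2462]
eef_rot: [-3.14, 0.0, -0.0]
ft_force: [0.1, -0.7, 0.2]
gripper_width: 0.0597
finger_force: 0.0
```

```bash
python3 - <<'E'
from h import *
s=st();S=snap('side')
print(proj(S,s['position']),proj(S,[.569,-.375,.196]),proj(S,[.569,-.375,.156]))
for n in('jar_blue','jar_red'): print([np.round(d['point']) for d in ctrl.pinpoint(n,'side')])
cv2.imwrite('pics/c2.png',cv2.resize(S['pixels'][170:300,330:460],(600,600),interpolation=cv2.INTER_CUBIC)[:,:,::-1])
E
```

```text
7.7 [ 0.5672 -0.3727  0.2462] [-3.14  0.   -0.  ] 0.059721542317891264 0.0
[388.7, 221.4] [387.9, 238.1] [386.4, 250.6]
[array([349., 318.]), array([360., 271.])]
[array([323., 273.])]
```

View pics/c2.png

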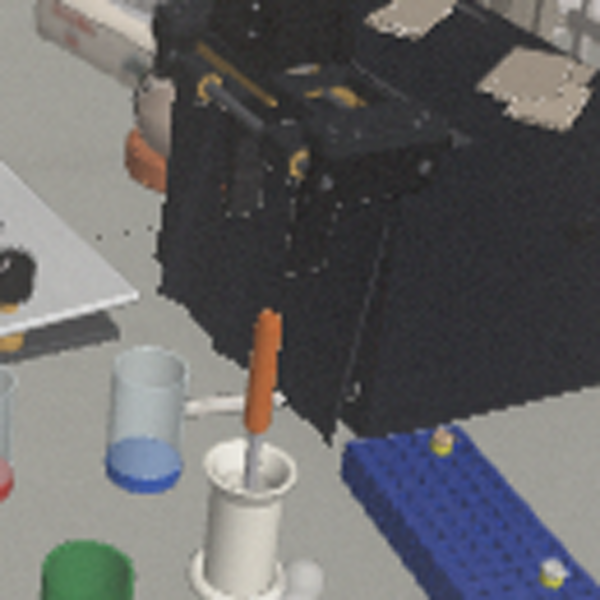

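The handle tip shows at about (388,238), as predicted, and sits under the gripper. I'll descend, grip and lift.

Request:
servo_tool([
  [[0, 0.05, 0.69, 0, 60], [0, 0, 0.68, 0, 60], [0, 0, 0.68, 0, 60], [0, 0, 0.68, 0, 60], [0, 0, 0, 0, 10], [0, 0, 0, 0, 10], [0, 0, 0, 0, 10], [0, 0, 0, 0, 10], [0, 0, 0, 0, 10], [0, 0, 0, 0, 10]],
], squeeze=25)

```text
time_s: 9.1
position: [0.5673, -0.3756, 0.1376]
eef_rot: [3.142, -0.0, -0.001]
ft_force: [-0.2, -0.3, 1.3]
gripper_width: 0.0157
finger_force: 25.0
```

Request:
servo_tool([
  [[0, 0, -0.65, 0, 10], [0, 0, -0.65, 0, 10], [0, 0, -0.65, 0, 10], [0, 0, -0.65, 0, 10], [0, 0, 0, 0, 10], [-0.02, -0.74, 0, 0, 10], [-0.02, -0.74, 0, 0, 10], [-0.02, -0.74, 0, 0, 10], [-0.02, -0.74, 0, 0, 10], [0, 0, 0, 0, 10], [0, 0, 0, 0, 10]],
])

```text
time_s: 10.48
position: [0.5635, -0.2575, 0.2406]
eef_rot: [3.141, 0.001, -0.001]
ft_force: [1.0, -0.2, -1.2]
gripper_width: 0.0156
finger_force: 25.0
```

```bash
python3 - <<'E'
from h import *
s=st();S=snap('side');T=snap('top')
p=np.array(s['position']); e=p-[0,0,.131]
print(e,proj(S,e),proj(S,p+[0,0,.03]))
for c,X in (('side',S),('top',T)):
  for n in('jar_blue','jar_red'): print(c,n,[(np.round(d['point'],1),np.round(onz(X,d['point'],0),3)) for d in ctrl.pinpoint(n,c)])
cv2.imwrite('pics/c3.png',cv2.resize(S['pixels'][200:300,300:420],(720,600),interpolation=cv2.INTER_CUBIC)[:,:,::-1])
E
```

```text
10.475 [ 0.5635 -0.2575  0.2406] [ 3.141e+00  1.000e-03 -1.000e-03] 0.015613073651558224 24.99979788903147
[ 0.56353633 -0.25754777  0.10956236] [363.7, 243.0] [367.7, 195.1]
side jar_blue [(array([347. , 316.5]), array([ 0.441, -0.418,  0.   ])), (array([360.5, 270.7]), array([ 0.565, -0.249,  0.   ])), (array([362.7, 245.6]), array([ 0.638, -0.122,  0.   ])), (array([256.5, 173.3]), array([0.428, 0.647, 0.   ]))]
side jar_red [(array([326.6, 273.1]), array([ 0.459, -0.225,  0.   ]))]
top jar_blue [(array([434.5, 218.6]), array([ 0.454, -0.424,  0.   ]))]
top jar_red []
```

View pics/c3.png

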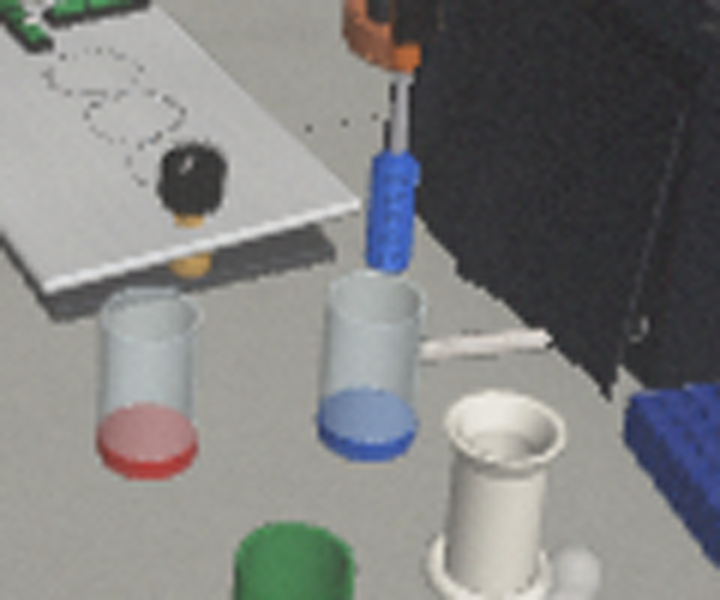

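Blue mouth centre is about (362.7,249.5) and the brush end about (364.7,244). The jar is therefore roughly 5 mm further in +y. I'll correct for that and brush blue.

Request:
servo_tool([
  [[0, -0.13, 0, 0, 10], [0, 0, 0, 0, 10], [0, 0, 0.6, 0, 10], [0, 0, 0.6, 0, 10], [0, 0, 0.6, 0, 10], [0, 0, 0.4, 0, 10], [0, 0, 0.1, 0, 10], [0, 0, 0.08, 0, 10], [0, 0, 0.04, 0, 10], [0, 0, 0, 0, 10]],
])

```text
time_s: 12.02
position: [0.5643, -0.252, 0.1449]
eef_rot: [3.142, -0.001, -0.001]
ft_force: [0.8, -0.7, 0.4]
gripper_width: 0.0151
finger_force: 25.0
```

Request:
servo_tool([
  [[0, 0, 0.03, 0, 10], [0, 0, 0.03, 0, 10], [0, 0, 0, 0, 10]],
])

```text
time_s: 12.4
position: [0.5646, -0.2523, 0.1436]
eef_rot: [-3.141, -0.002, -0.001]
ft_force: [-1.5, -0.7, 6.9]
gripper_width: 0.0159
finger_force: 25.0
```

Request:
servo_tool([
  [[0, 0, -0.4, 0, 10], [0, 0, -0.55, 0, 10], [0, 0, -0.6, 0, 10], [0, 0, 0, 0, 10], [0, 0, 0.55, 0, 10], [0, 0, 0.6, 0, 10], [0, 0, 0.3, 0, 10], [0, 0, 0.1, 0, 10], [0, 0, 0, 0, 10], [0, 0, 0, 0, 10]],
])

```text
time_s: 13.65
position: [0.564, -0.2518, 0.1434]
eef_rot: [-3.14, -0.0, -0.001]
ft_force: [-2.4, 2.4, 7.8]
gripper_width: 0.0152
finger_force: 25.0
```

Request:
servo_tool([
  [[0, 0, -0.4, 0, 10], [0, 0, -0.6, 0, 10], [0, 0, -0.7, 0, 10], [0, 0, -0.8, 0, 10], [0, 0, 0, 0, 10], [0, 0, 0, 0, 10]],
])

```text
time_s: 14.4
position: [0.5638, -0.2515, 0.2417]
eef_rot: [-3.141, 0.0, -0.001]
ft_force: [-0.3, -0.4, -0.9]
gripper_width: 0.0154
finger_force: 25.0
```

```bash
python3 - <<'E'
from h import *
s=st();S=snap('side');T=snap('top')
print(proj(S,np.array(s['position'])-[0,0,.131]))
for c,X in (('side',S),('top',T)):
  h=cv2.cvtColor(X['pixels'],cv2.COLOR_RGB2HSV)
  x0,y0,x1,y1=(300,240,345,290) if c=='side' else (365,200,410,240)
  m=cv2.inRange(h,(0,90,60),(8,255,255))[y0:y1,x0:x1]; v=np.argwhere(m)[:,::-1].mean(0)+[x0,y0]
  print(c,m.sum()/255,v,onz(X,v,.008 if c=='side' else .01))
  print([(np.round(d['point'],1),np.round(onz(X,d['point'],0),3)) for d in ctrl.pinpoint('jar_red',c)])
cv2.imwrite('pics/c4.png',cv2.resize(S['pixels'][200:300,300:420],(720,600),interpolation=cv2.INTER_CUBIC)[:,:,::-1])
E
```

```text
14.4 [ 0.5638 -0.2515  0.2417] [-3.141e+00  0.000e+00 -1.000e-03] 0.015394361686096382 25.000022070016712
[362.9, 241.6]
side 54.0 [324.         276.74074074] [ 0.44072272 -0.24860732  0.008     ]
[(array([323.8, 275.2]), array([ 0.447, -0.232,  0.   ]))]
top 0.0 [nan nan] [nan nan nan]
[(array([316.3, 202.3]), array([0.52 , 0.053, 0.   ]))]<stdin>:7: RuntimeWarning: Mean of empty slice.
  ret = um.true_divide(
```

View pics/c4.png

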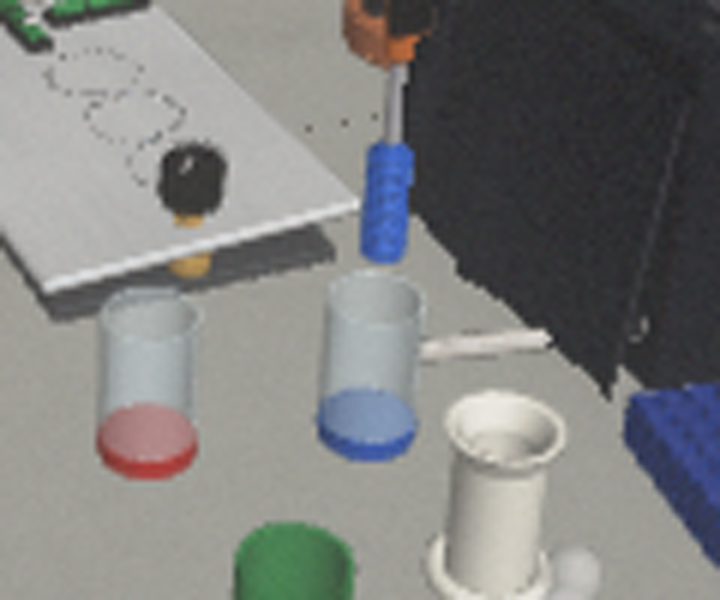

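The picture shows blue undisturbed, with its mouth at (362.7,249.5), and red's mouth centre at (325.2,252.8).

```bash
python3 - <<'E'
from h import *
S=snap('side')
for n,m,f in(('red',(325.2,252.8),(324.5,272.5)),('blue',(362.7,249.5),(361.2,269.5))):
  print(n,onz(S,m,.085),onz(S,f,.012))
E
```

```text
red [ 0.44795491 -0.23451884  0.085     ] [ 0.44785907 -0.23447388  0.012     ]
blue [ 0.56314488 -0.25580799  0.085     ] [ 0.56232978 -0.25850611  0.012     ]
```

Request:
servo_tool([
  [[-0.72, -0.12, 0, 0, 10], [-0.72, -0.12, 0, 0, 10], [-0.72, -0.12, 0, 0, 10], [-0.72, -0.12, 0, 0, 10], [0, 0, 0, 0, 10], [0, 0, 0, 0, 10]],
])

```text
time_s: 15.4
position: [0.4497, -0.2324, 0.2422]
eef_rot: [3.141, -0.001, 0.0]
ft_force: [-0.2, 0.0, -1.9]
gripper_width: 0.0158
finger_force: 25.0
```

Request:
servo_tool([
  [[0, 0, 0.6, 0, 10], [0, 0, 0.6, 0, 10], [0, 0, 0.6, 0, 10], [0, 0, 0.4, 0, 10], [0, 0, 0.1, 0, 10], [0, 0, 0.08, 0, 10], [0, 0, 0.05, 0, 10], [0, 0, 0.04, 0, 10], [0, 0, 0, 0, 10], [0, 0, 0, 0, 10]],
])

```text
time_s: 16.65
position: [0.449, -0.2326, 0.1435]
eef_rot: [-3.142, -0.0, -0.001]
ft_force: [0.4, -0.4, -1.4]
gripper_width: 0.0149
finger_force: 25.0
```

Request:
servo_tool([
  [[0, 0, 0.03, 0, 10], [0, 0, 0.03, 0, 10], [0, 0, 0, 0, 10]],
])

```text
time_s: 17.02
position: [0.45, -0.2333, 0.1432]
eef_rot: [-3.141, -0.002, -0.001]
ft_force: [-2.5, 3.5, 17.7]
gripper_width: 0.0156
finger_force: 25.0
```

Request:
servo_tool([
  [[0, 0, -0.4, 0, 10], [0, 0, -0.6, 0, 10], [0, 0, -0.6, 0, 10], [0, 0, 0, 0, 10], [0, 0, 0.55, 0, 10], [0, 0, 0.6, 0, 10], [0, 0, 0.3, 0, 10], [0, 0, 0.12, 0, 10], [0, 0, 0, 0, 10], [0, 0, 0, 0, 10]],
])

```text
time_s: 18.27
position: [0.4493, -0.2326, 0.1433]
eef_rot: [-3.14, -0.001, -0.001]
ft_force: [-2.3, 1.7, 9.3]
gripper_width: 0.0151
finger_force: 25.0
```

Request:
servo_tool([
  [[0, 0, -0.4, 0, 10], [0, 0, -0.6, 0, 10], [0, 0, -0.7, 0, 10], [0, 0, -0.9, 0, 10], [0, 0, 0, 0, 10], [0, 0, 0, 0, 10]],
])

```text
time_s: 19.02
position: [0.4486, -0.2322, 0.2459]
eef_rot: [-3.141, 0.0, -0.0]
ft_force: [-0.7, 0.0, -1.0]
gripper_width: 0.0156
finger_force: 25.0
```

Request:
servo_tool([
  [[0.74, 0.9, 0, 0, 10], [0.74, 0.9, 0, 0, 10], [0.74, 0.9, 0, 0, 10], [0.74, 0.88, 0, 0, 10], [0, 0, 0, 0, 10], [0, 0, 0, 0, 10]],
])

```text
time_s: 19.77
position: [0.5661, -0.3754, 0.2446]
eef_rot: [-3.14, 0.003, -0.002]
ft_force: [0.3, -0.4, -0.2]
gripper_width: 0.0157
finger_force: 25.0
```

Request:
servo_tool([
  [[0, 0, 0.5, 0, 10], [0, 0, 0.5, 0, 10], [0, 0, 0.5, 0, 10], [0, 0, 0.5, 0, 10], [0, 0, 0.4, 0, 10], [0, 0, 0.2, 0, 10], [0, 0, 0, 0, 10], [0, 0, 0, 0, 10]],
])

```text
time_s: 20.78
position: [0.5675, -0.3764, 0.1428]
eef_rot: [3.141, -0.001, -0.001]
ft_force: [0.4, -0.4, -1.2]
gripper_width: 0.015
finger_force: 25.0
```

Request:
servo_tool([
  [[0, 0, 0.1, 0, 10], [0, 0, 0.03, 0, 10], [0, 0, 0, 0, 10], [0, 0, 0, 0, 40], [0, 0, 0, 0, 60], [0, 0, 0, 0, 60], [0, 0, -0.5, 0, 60], [0, 0, -0.7, 0, 60], [0, 0, -0.8, 0, 60], [0, 0, -0.8, 0, 60], [0, 0, 0, 0, 60]],
])

```text
time_s: 22.15
position: [0.568, -0.3777, 0.2532]
eef_rot: [3.138, -0.006, -0.001]
ft_force: [-0.7, -0.2, -0.1]
gripper_width: 0.0604
finger_force: 0.0
```

```bash
python3 - <<'E'
from h import *
s=st();S=snap('side');T=snap('top')
for c,X in (('side',S),('top',T)):
  for n,z in(('brush_handle',.156),('jar_blue',0),('jar_red',0),('screw_a_grip',.07),('screw_b_grip',.07),('plate_top',.042),('vial_a',.053),('bubble_a_mid',.055),('bubble_b_mid',.055)):
    print(c,n,[(np.round(d['point'],1),round(d['confidence'],2),np.round(onz(X,d['point'],z),3)) for d in ctrl.pinpoint(n,c)[:2]])
# screws: dark blobs by colour
for c,X,bs in(('top',T,((345,190,366,208),(310,212,330,232))),('side',S,((322,218,345,245),(284,205,304,225)))):
  for x0,y0,x1,y1 in bs:
    m=X['pixels'][y0:y1,x0:x1].max(2)<80; v=np.argwhere(m)[:,::-1]; print(c,len(v),v.mean(0)+[x0,y0],onz(X,v.mean(0)+[x0,y0],.084 if c=='top' else .07))
a=cv2.resize(T['pixels'][170:230,270:370],(800,480),interpolation=cv2.INTER_CUBIC)
cv2.imwrite('pics/c5.png',a[:,:,::-1])
cv2.imwrite('pics/c6.png',cv2.resize(S['pixels'][180:300,270:430],(800,600),interpolation=cv2.INTER_CUBIC)[:,:,::-1])
E
```

```text
22.15 [ 0.568  -0.3777  0.2532] [ 3.138e+00 -6.000e-03 -1.000e-03] 0.06037651723911284 0.0
side brush_handle [(array([384. , 251.1]), 0.58, array([ 0.562, -0.375,  0.156]))]
side jar_blue [(array([360.6, 273. ]), 0.9, array([ 0.56, -0.26,  0.  ])), (array([348.2, 317. ]), 0.88, array([ 0.443, -0.421,  0.   ]))]
side jar_red [(array([325.1, 276.1]), 0.6, array([ 0.449, -0.237,  0.   ]))]
side screw_a_grip [(array([332.1, 229. ]), 0.42, array([ 0.532, -0.09 ,  0.07 ]))]
side screw_b_grip [(array([294.3, 215.5]), 0.41, array([0.438, 0.043, 0.07 ]))]
side plate_top [(array([314.5, 220. ]), 0.78, array([0.514, 0.035, 0.042]))]
side vial_a [(array([303.9, 202.8]), 0.96, array([0.515, 0.16 , 0.053])), (array([316.5, 199.6]), 0.69, array([0.573, 0.171, 0.053]))]
side bubble_a_mid []
side bubble_b_mid [(array([328.7, 230.8]), 0.36, array([ 0.526, -0.074,  0.055])), (array([256.6, 177.2]), 0.36, array([0.392, 0.47 , 0.055]))]
top brush_handle [(array([391. , 194.2]), 0.61, array([ 0.544, -0.219,  0.156]))]
top jar_blue [(array([390.1, 192.1]), 0.74, array([ 0.561, -0.245,  0.   ])), (array([28
[... 310 characters left out ...]
), 0.47, array([0.431, 0.039, 0.07 ]))]
top plate_top [(array([317.8, 202.1]), 0.72, array([0.519, 0.047, 0.042]))]
top vial_a [(array([281.7, 188.5]), 0.74, array([0.572, 0.187, 0.053])), (array([285.4, 199.5]), 0.68, array([0.529, 0.173, 0.053]))]
top bubble_a_mid [(array([318.5, 228.4]), 0.52, array([0.417, 0.044, 0.055])), (array([390.2, 193. ]), 0.16, array([ 0.554, -0.235,  0.055]))]
top bubble_b_mid []
top 28 [353.42857143 198.67857143] [ 0.53057092 -0.08923943  0.084     ]
top 24 [318.29166667 222.16666667] [0.4412779  0.04473156 0.084     ]
side 94 [331.54255319 229.72340426] [ 0.52793632 -0.09351133  0.07      ]
side 78 [294.5        215.02564103] [0.43981869 0.04618705 0.07      ]
```

View pics/c6.png

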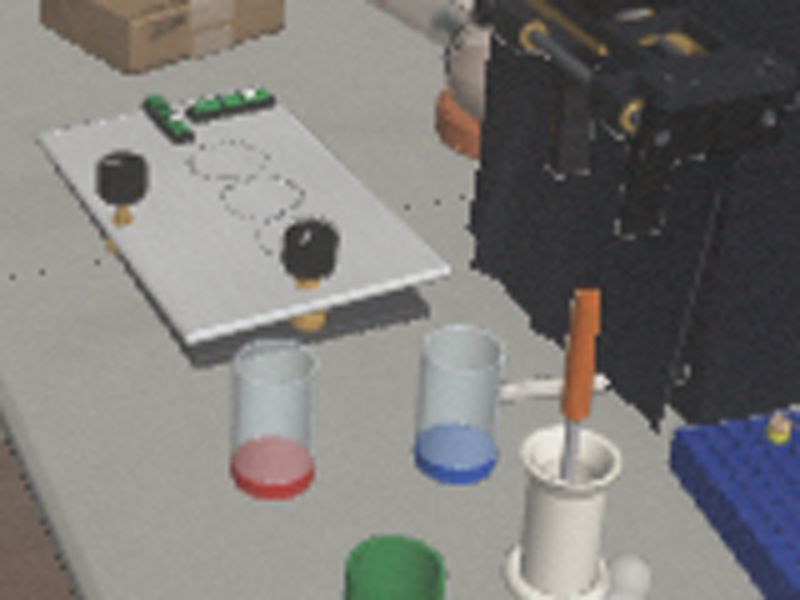

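View pics/c5.png

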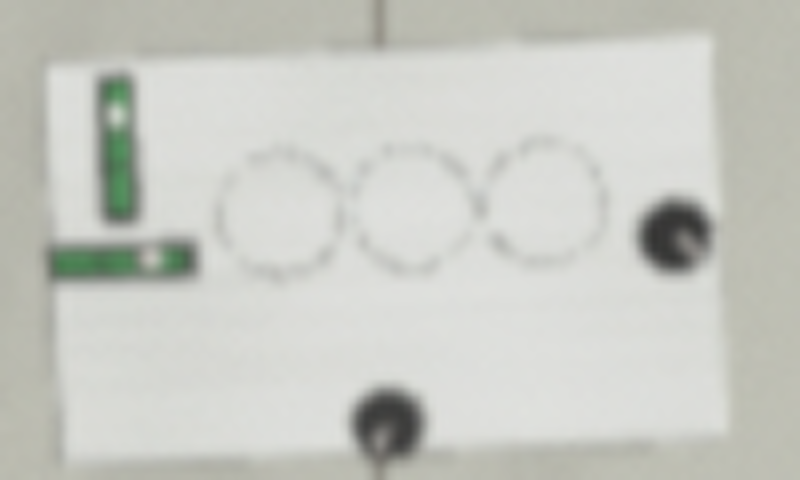

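The brush is back in its pot and both jars are unmoved. Screw A is at about (0.528,-0.093) and screw B at (0.439,0.045). Bubble A sits about 14 mm to -y (CCW 130°) and bubble B about 17 mm to +x (CW 162°).

Request:
servo_tool([
  [[-0.12, -0.89, 0, 0, 60], [-0.12, -0.89, 0, 0, 60], [-0.12, -0.89, 0, 0, 60], [-0.12, -0.89, 0, 0, 60], [-0.13, -0.89, 0, 0, 60], [-0.13, -0.89, 0, 0, 60], [-0.13, -0.89, 0, 0, 60], [-0.13, -0.89, 0, 0, 60], [0, 0, 0.8, 0, 60], [0, 0, 0.8, 0, 60], [0, 0, 0.8, 0, 60], [0, 0, 0.8, 0, 60]],
])

```text
time_s: 24.65
position: [0.5275, -0.0909, 0.1201]
eef_rot: [-3.141, -0.001, -0.0]
ft_force: [0.2, -0.6, -0.1]
gripper_width: 0.0602
finger_force: 0.0
```

```bash
cat >> h.py <<'E'
def bub(save=None):
    T=snap('top',save); g=T['pixels'].astype(float); C=np.array([.5225,.047]); th=.042
    ex=np.array([np.cos(th),np.sin(th)]); ey=np.array([-np.sin(th),np.cos(th)])
    for n,(px,py),ax,pr in(('A',(0,.128),ey,ex),('B',(.055,.128),ex,ey)):
        c=C+px*ex+py*ey; t=np.arange(-.055,.0551,.001); im=[]
        for u in np.arange(-.012,.0121,.001):
            uv=np.array([proj(T,[*(c+ax*a+pr*u),.055]) for a in t],np.float32)
            im.append(cv2.remap(g.astype(np.float32),uv[None,:,0].copy(),uv[None,:,1].copy(),cv2.INTER_LINEAR)[0])
        im=np.array(im); mid=im[10:15].mean(0) ; 
        sat=(im.max(2)-im.min(2))
        # tube extent: saturated/dark vs. plate
        lum=im[7:18].mean(0); white=lum.min(1); green=lum[:,1]-lum[:,0]
        dk=np.where(lum[:,0]<130)[0]; lo,hi=t[dk[0]],t[dk[-1]]; k=(t>lo+.008)&(t<hi-.008)
        w=np.where(k,np.clip(white-white[k].min()-.5*(white[k].max()-white[k].min()),0,None),0)
        print(n,'block',lo,hi,'mid',round((lo+hi)/2*1e3,1),'bubble',round((w*t).sum()/w.sum()*1e3,1),'offset mm',round(((w*t).sum()/w.sum()-(lo+hi)/2)*1e3,1), white[k].max().round())
E
python3 - <<'E'
from h import *
s=st();print(np.round(s['joints'],2)); bub()
S=snap('side'); print(proj(S,[.528,-.093,.084]))
cv2.imwrite('pics/c7.png',cv2.resize(S['pixels'][180:260,280:390],(800,582),interpolation=cv2.INTER_CUBIC)[:,:,::-1])
E
```

```text
24.65 [ 0.5275 -0.0909  0.1201] [-3.141e+00 -1.000e-03 -0.000e+00] 0.06018645146773004 0.0
[-0.63  0.52  0.98  2.01 -0.56  0.9  -0.93]
A block -0.03499999999999998 0.03500000000000008 mid 0.0 bubble -14.3 offset mm -14.3 156.0
B block -0.055 0.03400000000000008 mid -10.5 bubble -22.0 offset mm -11.5 189.0
[331.6, 226.1]
```

View pics/c7.png

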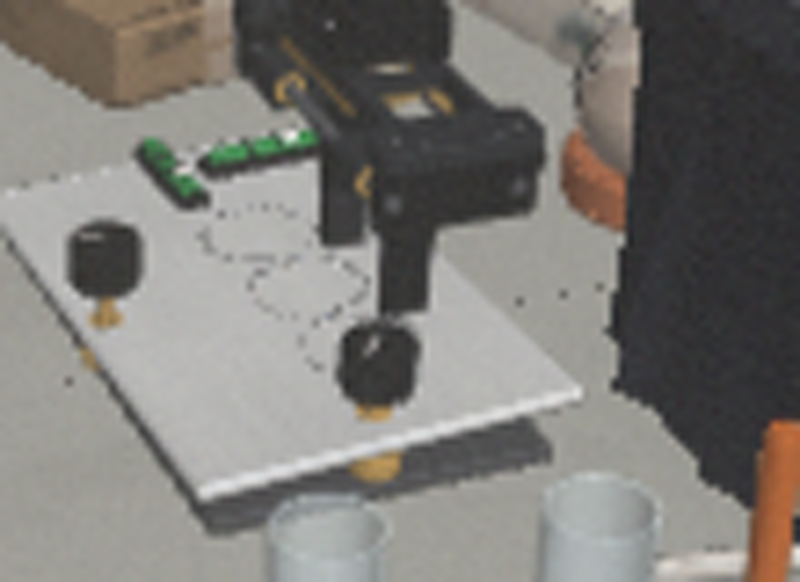

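Measured offset of A is -14.3 mm, so CCW 136°, done in two grips of 68°. The picture shows the fingers centred above screw A.

Request:
servo_tool([
  [[0, 0.05, 0.8, 0, 60], [0, 0, 0.75, 0, 60], [0, 0, 0, 0, 34], [0, 0, 0, 0, 30], [0, 0, 0, 0, 30], [0, 0, 0, 0, 30], [0, 0, 0, 0, 30]],
], squeeze=20)

```text
time_s: 25.62
position: [0.5283, -0.0932, 0.0601]
eef_rot: [-3.141, -0.002, -0.0]
ft_force: [-0.7, 0.6, 6.7]
gripper_width: 0.0338
finger_force: 20.0
```

Request:
servo_tool([
  [[0, 0, 0, -9.8, 30], [0, 0, 0, -9.7, 30], [0, 0, 0, -9.7, 30], [0, 0, 0, -9.7, 30], [0, 0, 0, -9.7, 30], [0, 0, 0, -9.7, 30], [0, 0, 0, -9.7, 30], [0, 0, 0, 0, 30], [0, 0, 0, 0, 30]],
])

```text
time_s: 26.75
position: [0.5287, -0.0938, 0.0601]
eef_rot: [3.139, -0.001, 1.183]
ft_force: [0.9, -2.2, 7.3]
gripper_width: 0.0334
finger_force: 20.0
```

```bash
sed -i 's/(-.055,.0551,.001)/(-.043,.0431,.001)/' h.py; python3 - <<'E'
from h import *
s=st();print(np.round(s['joints'],2),s['ft_force'],s['torque']); bub()
E
```

```text
26.75 [ 0.5287 -0.0938  0.0601] [ 3.139e+00 -1.000e-03  1.183e+00] 0.033359188393019865 20.00204530544579
[-0.34  0.5   0.56  2.04 -0.4   0.71  0.09] [ 0.88109234 -2.15006196  7.3457378 ] [-0.28034691 -0.01671188  0.05858188]
A block -0.03499999999999999 0.03500000000000007 mid 0.0 bubble -6.6 offset mm -6.6 151.0
B block -0.03399999999999999 0.03500000000000007 mid 0.5 bubble 17.4 offset mm 16.9 163.0
```

Request:
servo_tool([
  [[0, 0, 0, 0, 50], [0, 0, 0, 0, 50], [0, 0, 0, 0, 50], [0, 0, 0, 0, 30], [0, 0, 0, 0, 30], [0, 0, 0, 0, 30], [0, 0, 0, 0, 30]],
])

```text
time_s: 27.68
position: [0.5288, -0.0936, 0.0591]
eef_rot: [3.138, 0.0, 1.186]
ft_force: [4.9, -1.1, -4.6]
gripper_width: 0.0336
finger_force: 20.0
```

Request:
servo_tool([
  [[0, 0, 0, -9, 30], [0, 0, 0, -9, 30], [0, 0, 0, -9, 30], [0, 0, 0, -9, 30], [0, 0, 0, -9, 30], [0, 0, 0, -9, 30], [0, 0, 0, -9, 30], [0, 0, 0, 0, 30], [0, 0, 0, 0, 30]],
])

```text
time_s: 28.8
position: [0.5292, -0.0935, 0.0591]
eef_rot: [3.139, 0.003, 2.286]
ft_force: [5.9, -1.1, -5.2]
gripper_width: 0.0333
finger_force: 20.0
```

```bash
python3 - <<'E'
from h import *
s=st();print(np.round(s['joints'],2)); bub()
E
```

```text
28.8 [ 0.5292 -0.0935  0.0591] [3.139e+00 3.000e-03 2.286e+00] 0.03329810863659361 19.999928665347397
[-0.11  0.46  0.27  2.02 -0.19  0.68  0.99]
A block -0.03499999999999999 0.03500000000000007 mid 0.0 bubble -1.0 offset mm -1.0 159.0
B block -0.03399999999999999 0.036000000000000074 mid 1.0 bubble 17.4 offset mm 16.4 160.0
```

Request:
servo_tool([
  [[0, 0, 0, -4, 30], [0, 0, 0, -4, 30], [0, 0, 0, 0, 30], [0, 0, 0, 0, 60], [0, 0, 0, 0, 60], [0, 0, -0.7, 0, 60], [0, 0, -0.7, 0, 60], [0, 0, 0, 0, 60]],
])

```text
time_s: 29.85
position: [0.5282, -0.0931, 0.1167]
eef_rot: [3.139, 0.002, 2.425]
ft_force: [-0.2, 0.6, -0.1]
gripper_width: 0.0592
finger_force: 0.0
```

Request:
servo_tool([
  [[0.79, 0.23, 0, 0, 60], [0.79, 0.23, 0, 0, 60], [0.79, 0.23, 0, 0, 60], [0.79, 0.23, 0, 0, 60], [0.8, 0.24, 0, 0, 60], [0, 0, 0, 0, 60], [0, 0, 0, 0, 60]],
])

```text
time_s: 30.72
position: [0.4381, 0.0454, 0.1145]
eef_rot: [-3.141, -0.0, 2.425]
ft_force: [0.2, -0.8, -0.3]
gripper_width: 0.0598
finger_force: 0.0
```

```bash
python3 - <<'E'
from h import *
s=st();print(np.round(s['joints'],2)); bub()
E
```

```text
30.725 [0.4381 0.0454 0.1145] [-3.141 -0.     2.425] 0.059845014778788196 0.0
[-0.38  0.23  0.21  2.19 -0.07  0.73  0.73]
A block -0.03499999999999999 0.03500000000000007 mid 0.0 bubble -0.6 offset mm -0.6 156.0
B block -0.03399999999999999 0.036000000000000074 mid 1.0 bubble 17.4 offset mm 16.4 157.0
```

Request:
servo_tool([
  [[0, 0, 0.7, 0, 60], [0, 0, 0.69, 0, 60], [0, 0, 0, 0, 34], [0, 0, 0, 0, 30], [0, 0, 0, 0, 30], [0, 0, 0, 0, 30], [0, 0, 0, 0, 30]],
])

```text
time_s: 31.65
position: [0.4376, 0.0446, 0.0599]
eef_rot: [-3.14, -0.0, 2.425]
ft_force: [-3.1, -5.0, 4.8]
gripper_width: 0.0334
finger_force: 20.0
```

Request:
servo_tool([
  [[0, 0, 0, 10, 30], [0, 0, 0, 10, 30], [0, 0, 0, 10, 30], [0, 0, 0, 10, 30], [0, 0, 0, 10, 30], [0, 0, 0, 10, 30], [0, 0, 0, 10, 30], [0, 0, 0, 10, 30], [0, 0, 0, 0, 30]],
])

```text
time_s: 32.78
position: [0.4389, 0.0448, 0.0599]
eef_rot: [3.14, 0.0, 1.03]
ft_force: [-0.3, -6.4, 3.6]
gripper_width: 0.0335
finger_force: 20.0
```

Request:
servo_tool([
  [[0, 0, 0, 0, 50], [0, 0, 0, 0, 50], [0, 0, 0, 0, 50], [0, 0, 0, 0, 30], [0, 0, 0, 0, 30], [0, 0, 0, 0, 30], [0, 0, 0, 0, 30]],
])

```text
time_s: 33.65
position: [0.4396, 0.0456, 0.0595]
eef_rot: [3.139, -0.001, 1.029]
ft_force: [4.3, -2.1, -3.8]
gripper_width: 0.0336
finger_force: 20.0
```

Request:
servo_tool([
  [[0, 0, 0, 9, 30], [0, 0, 0, 9, 30], [0, 0, 0, 9, 30], [0, 0, 0, 9, 30], [0, 0, 0, 9, 30], [0, 0, 0, 9, 30], [0, 0, 0, 9, 30], [0, 0, 0, 0, 30], [0, 0, 0, 0, 30]],
])

```text
time_s: 34.78
position: [0.4407, 0.0439, 0.0596]
eef_rot: [3.138, -0.006, -0.072]
ft_force: [5.8, -7.3, -6.9]
gripper_width: 0.0334
finger_force: 20.0
```

```bash
python3 - <<'E'
from h import *
s=st();print(np.round(s['joints'],2)); bub()
E
```

```text
34.775 [0.4407 0.0439 0.0596] [ 3.138 -0.006 -0.072] 0.03339422585837551 19.99877959024161
[-0.88  0.44  0.85  2.26 -0.55  0.65 -1.26]
A block -0.03499999999999999 0.03500000000000007 mid 0.0 bubble -1.9 offset mm -1.9 157.0
B block -0.03399999999999999 0.036000000000000074 mid 1.0 bubble 2.6 offset mm 1.6 168.0
```

Request:
servo_tool([
  [[0, 0, 0, 7, 30], [0, 0, 0, 7, 30], [0, 0, 0, 0, 30], [0, 0, 0, 0, 60], [0, 0, 0, 0, 60], [0, 0, -0.7, 0, 60], [0, 0, -0.8, 0, 60], [0, 0, -0.8, -9, 60], [0, 0, -0.8, -9, 60], [0, 0, 0, 0, 60]],
])

```text
time_s: 36.08
position: [0.4392, 0.047, 0.1849]
eef_rot: [-3.137, -0.003, 0.001]
ft_force: [-0.7, 0.4, 0.7]
gripper_width: 0.06
finger_force: 0.0
```

```bash
python3 - <<'E'
from h import *
s=st(); bub()
T=snap('top');S=snap('side')
a=cv2.resize(T['pixels'][176:208,270:310],(400,320),interpolation=cv2.INTER_CUBIC)
b=cv2.resize(S['pixels'][186:218,290:330],(400,320),interpolation=cv2.INTER_CUBIC)
cv2.imwrite('pics/c8.png',np.hstack([a,b])[:,:,::-1])
for c,X in (('side',S),('top',T)):
  for n,z in(('jar_blue',0),('jar_red',0)):
    print(c,n,[(np.round(d['point'],1),round(d['confidence'],2),np.round(onz(X,d['point'],z),3)) for d in ctrl.pinpoint(n,c)[:2]])
E
```

```text
36.075 [0.4392 0.047  0.1849] [-3.137e+00 -3.000e-03  1.000e-03] 0.06001594075896288 0.0
A block -0.03499999999999999 0.03500000000000007 mid 0.0 bubble 0.0 offset mm 0.0 155.0
B block -0.03299999999999999 0.036000000000000074 mid 1.5 bubble 1.6 offset mm 0.1 170.0
side jar_blue [(array([361.7, 271.4]), 0.98, array([ 0.567, -0.254,  0.   ])), (array([349.6, 319.3]), 0.97, array([ 0.443, -0.43 ,  0.   ]))]
side jar_red [(array([326.3, 275.1]), 0.76, array([ 0.454, -0.234,  0.   ]))]
top jar_blue [(array([433.7, 217.2]), 0.7, array([ 0.46 , -0.421,  0.   ])), (array([392.4, 193.1]), 0.6, array([ 0.557, -0.255,  0.   ]))]
top jar_red [(array([385.2, 222.5]), 0.46, array([ 0.438, -0.225,  0.   ])), (array([319.1, 204. ]), 0.18, array([0.513, 0.041, 0.   ]))]
```

View pics/c8.png

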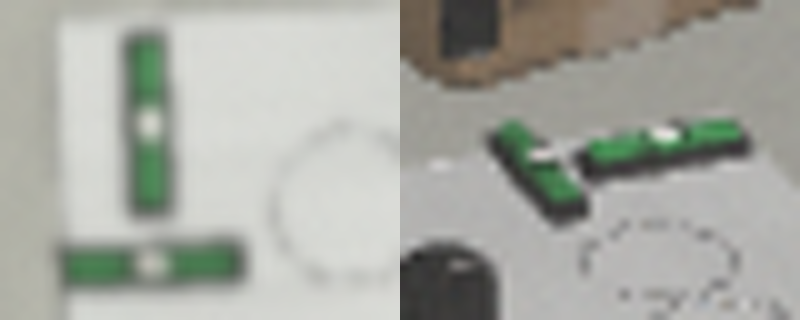

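Both bubbles are now between their marks: A's at (152,262) in its block 62–243, B's at (149,123) in its block 33–217. Next is the red jar.

Request:
servo_tool([
  [[0.03, 0.87, 0, 0, 80], [0.03, 0.87, 0, 0, 80], [0.03, 0.87, 0, 0, 80], [0.03, 0.87, 0, 0, 80], [0.03, 0.87, 0, 0, 80], [0.03, 0.87, 0, 0, 80], [0.03, 0.87, 0, 0, 80], [0.03, 0.87, 0, 0, 80], [0, 0, 0, 0, 80], [0, 0, 0, 0, 80]],
])

```text
time_s: 37.67
position: [0.4474, -0.2317, 0.1826]
eef_rot: [-3.141, 0.002, -0.001]
ft_force: [-0.1, 0.1, 0.1]
gripper_width: 0.0801
finger_force: 0.0
```

```bash
python3 - <<'E'
from h import *
s=st();S=snap('side')
for n in('jar_blue','jar_red'): print(n,[(np.round(d['point'],1),round(d['confidence'],2),np.round(onz(S,d['point'],0),3)) for d in ctrl.pinpoint(n,'side')[:2]])
E
```

```text
37.675 [ 0.4474 -0.2317  0.1826] [-3.141e+00  2.000e-03 -1.000e-03] 0.08006442170295551 0.0
jar_blue [(array([358.7, 272.2]), 0.88, array([ 0.557, -0.254,  0.   ])), (array([347.8, 317.4]), 0.67, array([ 0.441, -0.422,  0.   ]))]
jar_red [(array([323.2, 275.5]), 0.58, array([ 0.445, -0.233,  0.   ]))]
```

Request:
servo_tool([
  [[0, 0, 0.85, 0, 80], [0, 0, 0.85, 0, 80], [0, 0, 0.85, 0, 80], [0, 0, 0.86, 0, 80], [0, 0, 0, 0, 80], [0, 0, 0, 0, 55], [0, 0, 0, 0, 48], [0, 0, 0, 0, 48], [0, 0, 0, 0, 48], [0, 0, 0, 0, 48], [0, 0, 0, 0, 48]],
], squeeze=15)

```text
time_s: 39.2
position: [0.4483, -0.2319, 0.0475]
eef_rot: [-3.14, -0.001, -0.0]
ft_force: [-0.9, 3.1, 7.4]
gripper_width: 0.0522
finger_force: 15.0
```

Request:
servo_tool([
  [[0, 0, -0.5, 0, 48], [0, 0, -0.8, 0, 48], [0, 0, -0.8, 0, 48], [0, 0, -0.9, 0, 48], [0, 0, 0, 0, 48]],
])

```text
time_s: 39.83
position: [0.4491, -0.2335, 0.1688]
eef_rot: [3.14, -0.005, -0.001]
ft_force: [-0.4, 0.2, -2.0]
gripper_width: 0.0525
finger_force: 15.0
```

Request:
servo_tool([
  [[0.26, -0.9, 0, 0, 48], [0.26, -0.9, 0, 0, 48], [0.26, -0.9, 0, 0, 48], [0.26, -0.9, 0, 0, 48], [0.26, -0.9, 0, 0, 48], [0.25, -0.9, 0, 0, 48], [0.25, -0.9, 0, 0, 48], [0.25, -0.9, 0, 0, 48], [0.25, -0.9, 0, 0, 48], [0, 0, 0, 0, 48], [0, 0, 0, 0, 48]],
])

```text
time_s: 41.2
position: [0.5391, 0.0906, 0.1658]
eef_rot: [3.14, 0.002, -0.001]
ft_force: [-0.1, 0.2, -1.0]
gripper_width: 0.0523
finger_force: 15.0
```

Request:
servo_tool([
  [[0, 0, 0.5, 0, 48], [0, 0, 0.6, 0, 48], [0, 0, 0.5, 0, 48], [0, 0, 0.2, 0, 48], [0, 0, 0, 0, 48], [0, 0, 0, 0, 48]],
])

```text
time_s: 41.95
position: [0.5406, 0.0914, 0.0955]
eef_rot: [-3.141, -0.001, -0.001]
ft_force: [0.9, -0.2, -0.9]
gripper_width: 0.0523
finger_force: 15.0
```

Request:
servo_tool([
  [[0, 0, 0.05, 0, 48], [0, 0, 0.05, 0, 48], [0, 0, 0, 0, 48]],
])

```text
time_s: 42.32
position: [0.5399, 0.0916, 0.0909]
eef_rot: [-3.141, 0.0, -0.0]
ft_force: [0.3, 0.4, -0.3]
gripper_width: 0.0521
finger_force: 15.0
```

Request:
servo_tool([
  [[0, 0, 0.03, 0, 48], [0, 0, 0.03, 0, 48], [0, 0, 0, 0, 48]],
])

```text
time_s: 42.7
position: [0.5399, 0.0915, 0.0884]
eef_rot: [-3.142, 0.0, -0.001]
ft_force: [-0.2, 0.0, -1.3]
gripper_width: 0.0525
finger_force: 15.0
```

Request:
servo_tool([
  [[0, 0, 0.03, 0, 48], [0, 0, 0.02, 0, 48], [0, 0, 0, 0, 48]],
])

```text
time_s: 43.08
position: [0.5404, 0.0915, 0.0872]
eef_rot: [-3.141, -0.001, -0.001]
ft_force: [-1.5, 0.6, 5.3]
gripper_width: 0.0524
finger_force: 15.0
```

Request:
servo_tool([
  [[0, 0, 0, 0, 56], [0, 0, 0, 0, 66], [0, 0, 0, 0, 70], [0, 0, 0, 0, 70], [0, 0, -0.5, 0, 70], [0, 0, -0.7, 0, 70], [0, 0, -0.9, 0, 70], [0, 0, -0.4, 0, 70], [0, 0, 0, 0, 70]],
])

```text
time_s: 44.2
position: [0.5406, 0.0917, 0.1877]
eef_rot: [-3.14, -0.002, -0.0]
ft_force: [-0.5, 0.1, -0.4]
gripper_width: 0.0701
finger_force: 0.0
```

```bash
python3 - <<'E'
from h import *
s=st();S=snap('side');T=snap('top')
for c,X in(('side',S),('top',T)):
 for n in('jar_blue','jar_red'): print(c,n,[(np.round(d['point'],1),round(d['confidence'],2),np.round(onz(X,d['point'],0 if 'b' in n else .042),3)) for d in ctrl.pinpoint(n,c)[:3]])
h=cv2.cvtColor(S['pixels'],cv2.COLOR_RGB2HSV)
for lo,hi in(((0,90,60),(8,255,255)),((105,90,40),(125,255,255))):
  n,l,z,ce=cv2.connectedComponentsWithStats(cv2.inRange(h,lo,hi)[180:300,290:378].copy()); i=1+z[1:,4].argmax();print(z[i],ce[i]+[290,180])
cv2.imwrite('pics/c9.png',cv2.resize(S['pixels'][180:300,270:430],(800,600),interpolation=cv2.INTER_CUBIC)[:,:,::-1])
E
```

```text
44.2 [0.5406 0.0917 0.1877] [-3.14e+00 -2.00e-03 -0.00e+00] 0.07011301169362905 0.0
side jar_blue [(array([349.1, 314.8]), 0.69, array([ 0.449, -0.414,  0.   ])), (array([358.9, 272.3]), 0.58, array([ 0.557, -0.255,  0.   ]))]
side jar_red [(array([317.8, 212.6]), 0.55, array([0.546, 0.085, 0.042]))]
top jar_blue [(array([285.5, 199.1]), 0.68, array([0.533, 0.177, 0.   ])), (array([389.8, 191.5]), 0.62, array([ 0.563, -0.244,  0.   ])), (array([435.2, 220.2]), 0.52, array([ 0.447, -0.427,  0.   ]))]
top jar_red []
[20 30 13  6 38] [315.94736842 213.23684211]
[63 89 16  8 54] [360.25925926 273.68518519]
```

View pics/c9.png

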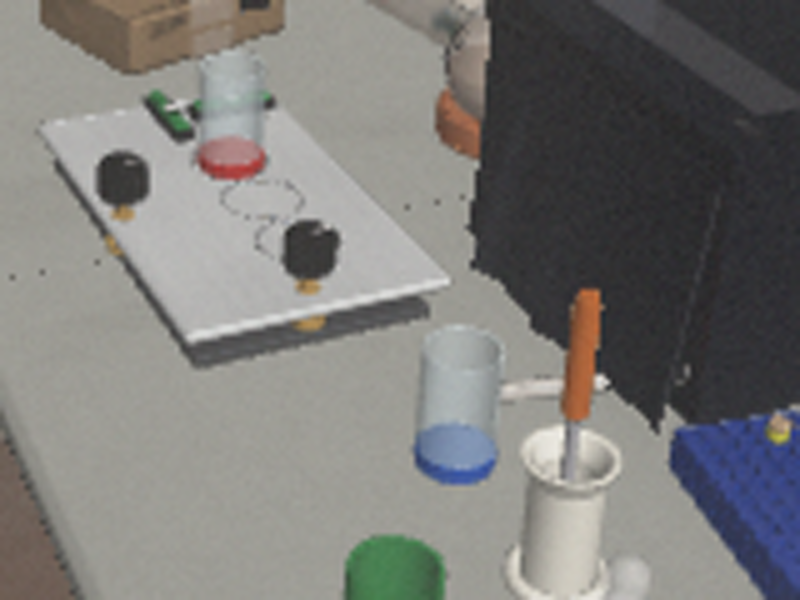

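Red stands upright on the plate, its foot at about (316,213), and blue is unmoved. Blue next.

Request:
servo_tool([
  [[0.05, 0.87, 0, 0, 80], [0.05, 0.87, 0, 0, 80], [0.05, 0.87, 0, 0, 80], [0.05, 0.87, 0, 0, 80], [0.05, 0.87, 0, 0, 80], [0.05, 0.87, 0, 0, 80], [0.06, 0.87, 0, 0, 80], [0.06, 0.86, 0, 0, 80], [0.06, 0.86, 0, 0, 80], [0.06, 0.86, 0, 0, 80], [0, 0, 0, 0, 80], [0, 0, 0, 0, 80]],
])

```text
time_s: 46.0
position: [0.5612, -0.2545, 0.1857]
eef_rot: [-3.14, 0.001, -0.0]
ft_force: [0.3, 1.1, 0.0]
gripper_width: 0.0801
finger_force: 0.0
```

```bash
python3 - <<'E'
from h import *
s=st();S=snap('side')
for n in('jar_blue','jar_red'): print(n,[(np.round(d['point'],1),round(d['confidence'],2),np.round(onz(S,d['point'],0 if 'b' in n else .042),3)) for d in ctrl.pinpoint(n,'side')[:3]])
E
```

```text
46.0 [ 0.5612 -0.2545  0.1857] [-3.14e+00  1.00e-03 -0.00e+00] 0.08010579861944635 0.0
jar_blue [(array([359.4, 271.4]), 0.77, array([ 0.56 , -0.251,  0.   ])), (array([346.7, 316.3]), 0.74, array([ 0.44 , -0.417,  0.   ]))]
jar_red [(array([316. , 211.8]), 0.55, array([0.542, 0.093, 0.042]))]
```

Target: TCP z 0.047, so down 3.47 units.

Request:
servo_tool([
  [[0, 0, 0.85, 0, 80], [0, 0, 0.85, 0, 80], [0, 0, 0.85, 0, 80], [0, 0, 0.9, 0, 80], [0, 0, 0, 0, 80], [0, 0, 0, 0, 55], [0, 0, 0, 0, 48], [0, 0, 0, 0, 48], [0, 0, 0, 0, 48], [0, 0, 0, 0, 48], [0, 0, 0, 0, 48]],
])

```text
time_s: 47.52
position: [0.562, -0.2549, 0.0493]
eef_rot: [-3.141, -0.001, -0.0]
ft_force: [-0.2, 2.9, 5.9]
gripper_width: 0.0521
finger_force: 15.0
```

Request:
servo_tool([
  [[0, 0, -0.5, 0, 48], [0, 0, -0.8, 0, 48], [0, 0, -0.8, 0, 48], [0, 0, -0.9, 0, 48], [0, 0, 0, 0, 48]],
])

```text
time_s: 48.15
position: [0.5626, -0.2571, 0.172]
eef_rot: [3.139, -0.006, -0.001]
ft_force: [0.8, 0.2, -1.6]
gripper_width: 0.0521
finger_force: 15.0
```

Request:
servo_tool([
  [[-0.06, -0.87, 0, 0, 48], [-0.06, -0.87, 0, 0, 48], [-0.06, -0.87, 0, 0, 48], [-0.06, -0.87, 0, 0, 48], [-0.06, -0.87, 0, 0, 48], [-0.06, -0.88, 0, 0, 48], [-0.06, -0.88, 0, 0, 48], [0, 0, 0, 0, 48], [0, 0, 0, 0, 48]],
])

```text
time_s: 49.28
position: [0.5441, -0.0116, 0.1681]
eef_rot: [3.141, 0.001, -0.001]
ft_force: [0.2, -0.7, -1.3]
gripper_width: 0.0519
finger_force: 15.0
```

Request:
servo_tool([
  [[0, 0, 0.5, 0, 48], [0, 0, 0.6, 0, 48], [0, 0, 0.5, 0, 48], [0, 0, 0.27, 0, 48], [0, 0, 0, 0, 48], [0, 0, 0.03, 0, 48], [0, 0, 0, 0, 48]],
])

```text
time_s: 50.15
position: [0.5452, -0.0109, 0.0931]
eef_rot: [-3.141, -0.001, -0.001]
ft_force: [0.4, -0.5, -1.5]
gripper_width: 0.0517
finger_force: 15.0
```

Request:
servo_tool([
  [[0, 0, 0.04, 0, 48], [0, 0, 0.04, 0, 48], [0, 0, 0, 0, 48]],
])

```text
time_s: 50.52
position: [0.5448, -0.0108, 0.0894]
eef_rot: [-3.141, -0.0, -0.001]
ft_force: [-0.1, 0.5, -1.6]
gripper_width: 0.0519
finger_force: 15.0
```

Request:
servo_tool([
  [[0, 0, 0.03, 0, 48], [0, 0, 0.02, 0, 48], [0, 0, 0, 0, 48]],
])

```text
time_s: 50.9
position: [0.5454, -0.0109, 0.0882]
eef_rot: [-3.141, -0.001, -0.0]
ft_force: [-1.5, 0.9, 6.8]
gripper_width: 0.0521
finger_force: 15.0
```

Contact. Release, lift and back away, then check.

Request:
servo_tool([
  [[0, 0, 0, 0, 56], [0, 0, 0, 0, 66], [0, 0, 0, 0, 70], [0, 0, 0, 0, 70], [0, 0, -0.5, 0, 70], [0, 0, -0.7, 0, 70], [0, 0, -0.9, 0, 70], [0, 0, -0.9, 0, 70], [0, 0.8, -0.5, 0, 70], [0, 0.8, 0, 0, 70], [0, 0.8, 0, 0, 70], [0, 0, 0, 0, 70]],
])

```text
time_s: 52.4
position: [0.5442, -0.1103, 0.229]
eef_rot: [3.141, -0.002, -0.006]
ft_force: [0.9, -0.2, 0.6]
gripper_width: 0.07
finger_force: 0.0
```

```bash
python3 - <<'E'
from h import *
s=st();S=snap('side');bub()
T=snap('top')
a=cv2.resize(S['pixels'][180:300,280:420],(700,600),interpolation=cv2.INTER_CUBIC)
cv2.imwrite('pics/c10.png',a[:,:,::-1])
cv2.imwrite('pics/c11.png',cv2.resize(T['pixels'][165:245,265:445],(800,356),interpolation=cv2.INTER_CUBIC)[:,:,::-1])
E
```

```text
52.4 [ 0.5442 -0.1103  0.229 ] [ 3.141e+00 -2.000e-03 -6.000e-03] 0.06997009585778367 0.0
A block -0.03499999999999999 0.03500000000000007 mid 0.0 bubble 0.1 offset mm 0.1 157.0
B block -0.03299999999999999 0.036000000000000074 mid 1.5 bubble 1.6 offset mm 0.1 172.0
```

View pics/c10.png

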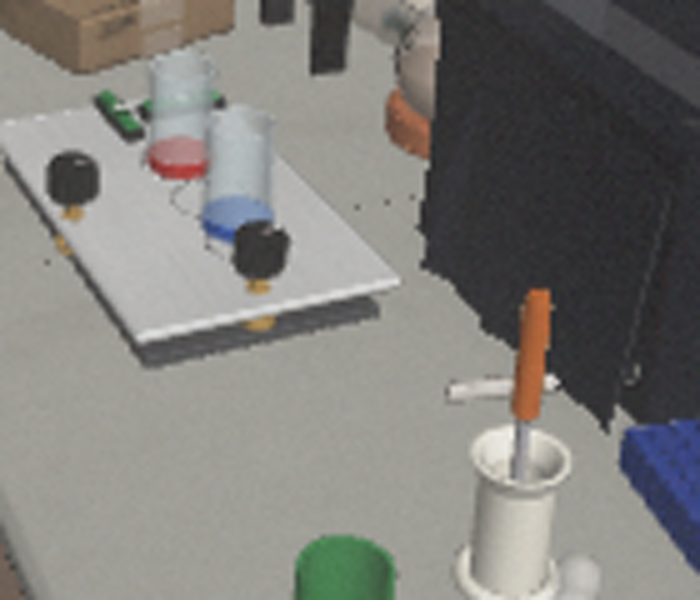

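View pics/c11.png

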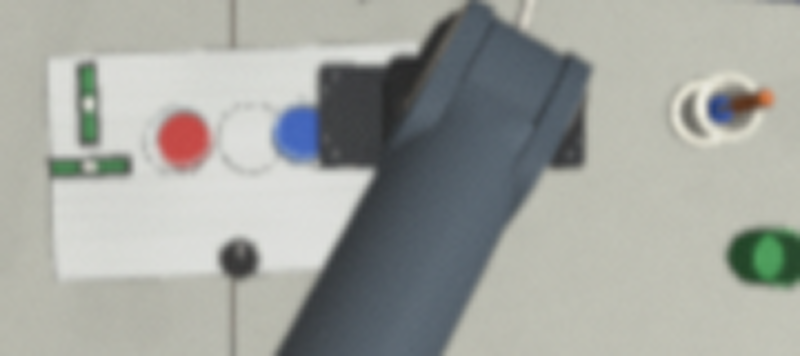

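Red (180,155) and blue (238,215) both stand upright on the plate. Both bubbles are centred, at 0.1 mm, and the brush is in its pot. There is no yellow jar. I'm handing the job in.

```bash
python3 -c "
from workcell import ctrl
print(ctrl.close_job())"
```

```text
the job is handed in; nothing more can be done
None
```

The job is handed in at about 52 s of the 210 s: blue then red were brushed twice each (no yellow jar was there), the brush is back in its pot, both bubbles read about 0.1 mm off centre, and both jars stand upright on the plate.

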